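# Charge the hand tumbler and fit its handle

### The job

Get the hand tumbler ready to run: first pour all eight castor balls out of the steel cup into the tumbler's open tub and stand the empty cup upright on the bench again. Then fit the loose bar handle upright over the tumbler's square drive shaft, lining the square bore up with the flats so that it goes fully home, and let go of it. Leave the castors on the bench where they are.

Things in the scene. Friction and masses are not known exactly. Their poses are not given: they have to be found in the camera images.
- tumbler: Hand tumbler fixed to the bench: a base plate 270 x 160 x 20 mm carries an open round tub and, beside it, a grey gear housing (75 x 85 mm, top 115 mm above the bench) with an upright square drive shaft. Origin: on the bench under the tub's centre. x axis: from tub to housing; the shaft stands 140 mm along +x. z up.
- tub_in (a point): Centre of the tub's inner floor, 25 mm above the bench. The tub is 140 mm across outside at the foot and 144 mm at the rim, its walls are 4 mm thick, the inside is 80 mm deep.
- tub_rim (a point): Centre of the tub's open mouth, level with its rim, 105 mm above the bench.
- shaft_foot (a point): Centre of the foot of the steel drive shaft, level with the housing's flat top (115 mm above the bench). The shaft is 14 mm square and 30 mm tall, topped by a 10.5 mm square nose 4 mm tall. x and y axes: square to the shaft's flats; z up along the shaft. It stands at any angle and turns stiffly.
- handle: Loose dark steel bar handle standing on its hub. Hub 34 x 34 x 40 mm tall, with a 16.5 mm square bore right through along z, sides parallel to the hub's. Two arms (14 mm round, middle 26 mm up, ball ends) along +x and -x, 156 mm over all. Origin: centre of the hub's underside. Home when the underside rests on the housing's top; any quarter turn fits.
- cup: Round open steel cup, 0.16 kg, 80 mm tall, 60 mm across at the foot and 64 mm at the rim, walls 3 mm, floor 4 mm. At the start it stands upright on the bench with the eight balls in its bottom (about 40 mm deep). Origin: centre of its underside; z towards the mouth.
- ball0: One of the eight steel castor balls that lie in the cup: 20 mm across, 33 g. Origin: its centre.
- ball1: One of the eight steel castor balls that lie in the cup: 20 mm across, 33 g. Origin: its centre.
- ball2: One of the eight steel castor balls that lie in the cup: 20 mm across, 33 g. Origin: its centre.
- ball3: One of the eight steel castor balls that lie in the cup: 20 mm across, 33 g. Origin: its centre.
- ball4: One of the eight steel castor balls that lie in the cup: 20 mm across, 33 g. Origin: its centre.
- ball5: One of the eight steel castor balls that lie in the cup: 20 mm across, 33 g. Origin: its centre.
- ball6: One of the eight steel castor balls that lie in the cup: 20 mm across, 33 g. Origin: its centre.
- ball7: One of the eight steel castor balls that lie in the cup: 20 mm across, 33 g. Origin: its centre.
- castor0: Bystander: a loose castor with a blue wheel, standing on its 60 x 60 mm plate, wheel up, 81 mm tall. Origin: centre of the plate's underside.
- castor1: Bystander: a loose castor with a blue wheel, standing on its 60 x 60 mm plate, wheel up, 81 mm tall. Origin: centre of the plate's underside.
- castor2: Bystander: a loose castor with a blue wheel, standing on its 60 x 60 mm plate, wheel up, 81 mm tall. Origin: centre of the plate's underside.
- castor3: Bystander: a loose castor with a blue wheel, standing on its 60 x 60 mm plate, wheel up, 81 mm tall. Origin: centre of the plate's underside.
Things that resemble listed ones, but are neither listed nor needed, are in the scene too. Several things have the shape of the handle; the one meant has the colours described above. Leave any orange look-alike of the cup alone.

How it is judged:
On the way, in this order (a step that is already met when the one before it is completed fails the run):
1. all eight balls lie in the tub (horizontal distance between each of ball0, ball1, ball2, ball3, ball4, ball5, ball6, ball7 and tub_in below 0.066 m and z of ball0 in the frame of tub_in between 0 and 0.075 m and z of ball1 in the frame of tub_in between 0 and 0.075 m and z of ball2 in the frame of tub_in between 0 and 0.075 m and z of ball3 in the frame of tub_in between 0 and 0.075 m and z of ball4 in the frame of tub_in between 0 and 0.075 m and z of ball5 in the frame of tub_in between 0 and 0.075 m and z of ball6 in the frame of tub_in between 0 and 0.075 m and z of ball7 in the frame of tub_in between 0 and 0.075 m), for 0.2 s.
2. the cup stands upright on the bench (angle between cup's own z axis and vertical below 0.08 rad and height (world z) of cup below 0.004 m and linear speed of cup below 0.02 m/s), for 0.2 s.
3. the handle is home on the drive shaft (horizontal distance between handle and shaft_foot below 0.004 m and z of handle in the frame of shaft_foot below 0.004 m and angle between handle's own z axis and vertical below 0.08 rad), for 0.2 s.
At the end, for the whole second after the job is handed in: All eight balls lie inside the tub; the cup stands upright (within 0.08 rad) on the bench at rest; the handle is on the drive shaft, upright within 0.08 rad, within 4 mm of the shaft's axis, its underside no more than 4 mm above the housing's top, and at rest (all of step 1 and all of step 2 and all of step 3 and linear speed of handle below 0.02 m/s); the robot touches nothing.
It fails at once if castor0 is moved by more than 30 mm (distance of castor0 from where it was at the start of the episode above 0.03 m).
It fails at once if castor1 is moved by more than 30 mm (distance of castor1 from where it was at the start of the episode above 0.03 m).
It fails at once if castor2 is moved by more than 30 mm (distance of castor2 from where it was at the start of the episode above 0.03 m).
It fails at once if castor3 is moved by more than 30 mm (distance of castor3 from where it was at the start of the episode above 0.03 m).
It also fails if it takes over 72 s, if anything falls off the work surface, if the arm or the gripper's body presses on something with over 40 N, if the wrist force passes 120 N, or if a joint passes its speed limit or range.

### The arm

A 7-joint arm with a two-finger parallel gripper is mounted at the origin on the work surface. World frame = base frame: x ahead of the robot, y to its left, z up, the work surface at z = 0. Lengths are in m, angles in rad, forces in N, time in s.
With the tool pointing down it reaches from about 0.4 to 0.85 m from the base axis. Payload 4.5 kg.
Tool frame: the origin (TCP) lies midway between the tips of the shut fingers; the grasp point (between the pads) lies 19 mm behind it; z points along the fingers, y is the line along which they close (so a half turn about z gives the same grasp; the last joint's range is limited). The gripper opens to 88 mm and grips with 3 to 60 N. Pads are 18 mm wide; open, the fingers measure 123 mm over their backs; the gripper's body (75 mm by 187 mm) begins 45 mm behind the grasp point.
Start: joints at [-1.07, 0.689, -0.195, 1.565, 0.157, 0.902, -0.215], TCP at [0.281, 0.558, 0.239] pointing down, gripper open.
Joint ranges: [-3.01, 3.01], [-0.46, 2.08], [-1.47, 1.51], [0.13, 2.56], [-1, 4.14], [0.04, 2.09], [-2.66, 2.66]. Speed limits (rad/s): [2.57, 2.57, 3.14, 3.14, 3.14, 3.14, 3.14].

### API

Orientations are given as a unit quaternion [x, y, z, w].
In Python, from plant import r gives the robot as it stands.
- The arm moves only by the tool move_arm, never from a script. Its argument "targets" is a list that holds one entry, the list of rows, each a list of 7 numbers: the opening, from 0 (shut) to 1 (fully open), then the shift along the tool's x, y, z in mm, then the turn, a rotation vector about the tool's x, y, z in degrees. In form: [[[claw, dx, dy, dz, ax, ay, az], ...]]. A call has 1 to 10 rows; each row is the pose to reach, as a shift and turn from the pose commanded when the call began, along the tool's axes at that moment; what a row does not reach only later rows make up. A row lasts 1/8 s, in which the tool goes at most 62.5 mm and 10.7 degrees, less where a joint would pass 70% of its speed; a pose out of reach is approached as far as the arm can. A call with a gripper value outside its range is refused whole. The fingers move at their own pace and stop on an object; "newtons" is the grip in N (left out, the last holds). Time passes only in rows, so rows that repeat a pose let the fingers close. It gives the time, the measured TCP pose, the force, the opening and the grip force at its end, in the units of the state.
- r.get_state(): the state, without advancing time (a new reading comes with each control period).
- r.snapshot(name): name is "side" or "top" or "wrist"; returns the picture (384x512x3 uint8, red, green, blue); there is no depth.
- r.camera_info(name): a dict with "fx", "fy", "cx", "cy" (pixels), "k1" (the pictures are not rectified: a ray, as slopes to the right and down, at radius r is drawn at 1 + k1 r^2 times it, then the intrinsics apply), "R" (3x3) and "t" (3): a world point X has camera coordinates R X + t. Camera axes: x right, y down, z forward; pixel columns grow to the right and rows downward; lengths in m; the calibration is good to about 2 mm. A picture is of the moment at which its call begins: read the wrist's pose just before it. camera_info takes no time and is no camera call; for the wrist camera it gives the pose at the moment of the call.
- r.finish_job(): hands the job in; it is judged then, once.
The state is a dict: "clock": time; "q": joint angles; "qd": joint speeds; "joint_torque": joint torques, N m; "tool_pos": TCP position; "eef_rot": TCP orientation; "contact_force": force on the tool from outside, world axes, zero at the start; "moment": the same for the moment, N m; "opening": opening from 0.0 (shut) to 1.0 (fully open); "finger_force": force on a finger pad.
Only numpy, scipy, OpenCV 4.12 (cv2) and the standard library are available. Lean on these libraries where they do the work, as an engineer would, in place of code of your own. Each camera call takes 0.05 s, during which the arm holds its last target. There are 200 camera calls.

## Working session

There is one attempt and no reset: what is moved stays moved. The work goes in short steps, Python scripts to look and compute and a tool call to move; the robot and the scene stay as the last step left them, time stands still between calls to the robot, and variables do not carry over. Pictures are saved under pics/ and viewed, at most 10 in all, crops included, and the job is handed in when it is done.

Besides the shell and the picture viewer there is one more tool, called after ">>>" as name([rows], argument=value, ...), one row to a line, values as JSON. move_arm: Moves the arm, as the interface text tells. Its arguments: {"type":"object","properties":{"targets":{"type":"array","items":{"type":"array","items":{"type":"array","items":{"type":"number"}}}},"newtons":{"type":"number"}},"required":["targets"]}

```bash
mkdir -p pics; ls; cat > h.py <<'E'
import numpy as np, cv2
from scipy.spatial.transform import Rotation as Ro
from plant import r
def snap(n,f):
    ci=r.camera_info(n); im=np.array(r.snapshot(n)); cv2.imwrite('pics/'+f,im[:,:,::-1]); return im,ci
def ray(ci,u,v):
    d=np.array([(u-ci['cx'])/ci['fx'],(v-ci['cy'])/ci['fy']]); s=d.copy()
    for _ in range(20): s=d/(1+ci['k1']*(s@s))
    R=np.array(ci['R']); t=np.array(ci['t']); return -R.T@t, R.T@np.r_[s,1]
def onz(ci,u,v,z):
    o,d=ray(ci,u,v); return o+d*(z-o[2])/d[2]
def proj(ci,X):
    c=np.array(ci['R'])@np.array(X)+np.array(ci['t']); s=c[:2]/c[2]; s=s*(1+ci['k1']*(s@s)); return s*[ci['fx'],ci['fy']]+[ci['cx'],ci['cy']]
def tri(*L):
    A=0;b=0
    for ci,u,v in L:
        o,d=ray(ci,u,v); d=d/np.linalg.norm(d); P=np.eye(3)-np.outer(d,d); A=A+P; b=b+P@o
    X=np.linalg.solve(A,b); return X,[np.round(proj(ci,X)-[u,v],1) for ci,u,v in L]
def totool(dw):
    s=r.get_state(); return Ro.from_quat(s['eef_rot']).inv().apply(dw)*1000
E
python3 - <<'E'
from h import *
np.set_printoptions(precision=4,suppress=True)
ims=[]
for n in ('top','side'):
    im,ci=snap(n,n+'0.png'); print(n,{k:np.array(v) for k,v in ci.items()}); ims.append(im)
im,ci=snap('wrist','wrist0.png')
cv2.imwrite('pics/both.png',cv2.resize(np.vstack(ims),None,fx=.78,fy=.78)[:,:,::-1])
print(r.get_state())
E
```

```text
pics
top {'fx': array(446.5228), 'fy': array(446.5228), 'cx': array(251.5649), 'cy': array(185.0726), 'k1': array(-0.1293), 'R': array([[ 0.0013, -1.    , -0.0087],
       [-0.9971, -0.0007, -0.0756],
       [ 0.0756,  0.0088, -0.9971]]), 't': array([0.0432, 0.5394, 1.3956])}
side {'fx': array(404.6703), 'fy': array(404.6703), 'cx': array(251.0495), 'cy': array(190.6544), 'k1': array(-0.0021), 'R': array([[ 0.9994, -0.0321,  0.0086],
       [-0.0144, -0.6519, -0.7582],
       [ 0.03  ,  0.7576, -0.652 ]]), 't': array([-0.5062,  0.0959,  1.1207])}
{'clock': 0.15, 'q': array([-1.0702,  0.6898, -0.1946,  1.566 ,  0.1573,  0.9025, -0.2151]), 'qd': array([ 0.0003, -0.0024, -0.0009, -0.002 , -0.0004,  0.0021, -0.0015]), 'joint_torque': array([ -0.0018, -52.7866,  -1.2687, -15.3586,  -0.0525,   0.0039,
         0.0001]), 'tool_pos': array([0.2811, 0.5577, 0.2381]), 'eef_rot': array([ 0.2312,  0.9729, -0.0006, -0.0001]), 'contact_force': array([ 0.6646,  0.6633, -0.1507]), 'moment': array([ 0.0115, -0.0087, -0.0379]), 'finger_force': 0.0, 'opening': 1.0002404237725748}
```

View pics/top0.png

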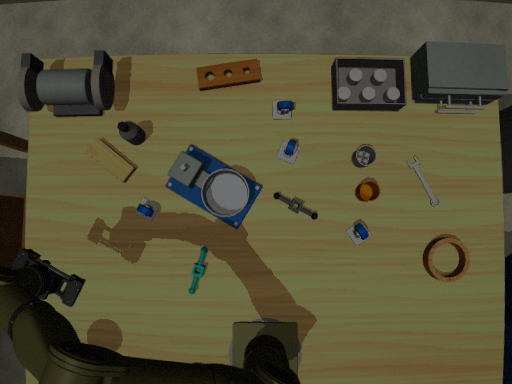

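View pics/side0.png

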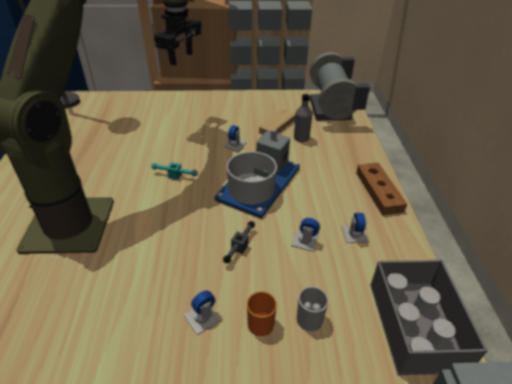

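The top view shows two cup candidates: steel at (364,155) and an orange look-alike at (367,190). It shows two handle candidates: dark steel at (297,205) and teal at (198,270). By the description I choose the steel cup, side view (312,308), and the dark handle, side view (239,243). The tumbler's tub is at (226,192) and its housing at (184,168). The castors are at (284,107), (289,150), (146,208) and (359,232). I'll check the choice in one close crop.

```bash
python3 - <<'E'
from h import *
np.set_printoptions(precision=4,suppress=True)
a=cv2.imread('pics/top0.png'); s=cv2.imread('pics/side0.png')
A=cv2.resize(a[130:240,160:390],(690,330),interpolation=cv2.INTER_CUBIC)
B=cv2.resize(s[130:340,200:345],(181,262)) # small
B=cv2.resize(s[215:335,220:340],(252,252),interpolation=cv2.INTER_CUBIC); C=cv2.resize(s[125:220,210:310],(265,252),interpolation=cv2.INTER_CUBIC)
row=np.zeros((252,690,3),np.uint8); row[:,:252]=B; row[:,260:525]=C
cv2.imwrite('pics/crop1.png',cv2.convertScaleAbs(np.vstack([A,row]),alpha=1.6))
t=r.camera_info('top'); sd=r.camera_info('side')
for nm,p,q in (('cup rim',(364,156),(312,297)),('hub top',(297,204.5),(239,240)),('tub rim',(226,192),(252,168)),('hous',(184,168),(273,145)),('orange',(367,190),(262,303))):
    print(nm,*tri((t,*p),(sd,*q)))
for p in ((284,107),(289,150),(146,208),(359,232)): print('castor',onz(t,*p,0.06))
E
```

```text
cup rim [ 0.6254 -0.303   0.0772] [array([ 0. , -0.1]), array([-0.1,  0. ])]
hub top [ 0.4747 -0.0987  0.0359] [array([0. , 0.8]), array([ 1. , -0.1])]
tub rim [0.5123 0.1195 0.0998] [array([0. , 0.1]), array([ 0.1, -0. ])]
hous [0.5842 0.2484 0.0906] [array([-0. ,  0.6]), array([ 0.5, -0. ])]
orange [ 0.5197 -0.3115  0.0721] [array([0. , 0.3]), array([ 0.4, -0. ])]
castor [ 0.7821 -0.0581  0.06  ]
castor [ 0.6456 -0.0727  0.06  ]
castor [0.4648 0.3707 0.06  ]
castor [ 0.3916 -0.2877  0.06  ]
```

View pics/crop1.png

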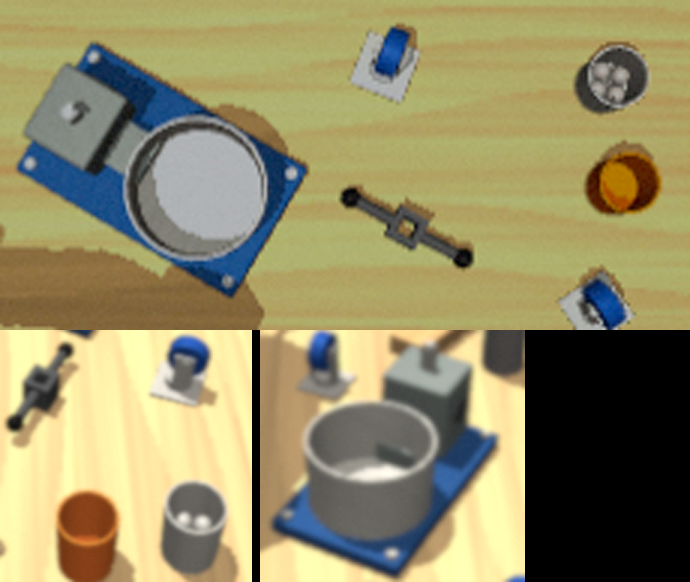

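The crop confirms the choice. The steel cup with grey balls is at crop (615,78), next to the orange one at (622,183). The dark hub with its square bore is at (408,226), and the shaft is on the housing at (73,112). The triangulated heights agree with the text: cup rim 77 mm, tub rim 100 mm, hub top 36 mm. I'll move over the tumbler now.

>>> move_arm([
  [[1,-47,-31,-10,0,0,0],[1,-94,-62,-20,0,0,0],[1,-141,-93,-30,0,0,0],[1,-188,-124,-40,0,0,0],[1,-235,-155,-50,0,0,0],[1,-282,-186,-60,0,0,0],[1,-329,-217,-80,0,0,0],[1,-372,-249,-80,0,0,0],[1,-372,-249,-80,0,0,0]],
])

```text
clock: 1.27
tool_pos: [0.5034, 0.1628, 0.3185]
eef_rot: [0.236, 0.972, -0.001, 0.001]
contact_force: [-0.4, 0.3, -0.3]
opening: 1.002
finger_force: 0.0
```

```bash
python3 - <<'E'
from h import *
import itertools, json
np.set_printoptions(precision=4,suppress=True)
im,ci=snap('wrist','w1.png'); s1=r.get_state()
S=[([-1.0702,0.6898,-0.1946,1.566,0.1573,0.9025,-0.2151],[.2811,.5577,.2381],[0.2312,0.9729,-0.0006,-0.0001]),
 (list(s1['q']),list(s1['tool_pos']),list(s1['eef_rot']))]
json.dump(S,open('S.json','w'))
print(S[1]); print({k:np.array(ci[k]) for k in('R','t')})
res=[]
for sg in itertools.product((1,-1),repeat=7):
  Ms=[]
  for q,p,e in S:
    M=Ro.identity()
    for i in range(7): M=M*Ro.from_rotvec(np.array([[0,0,1],[0,1,0]][i%2])*sg[i]*q[i])
    Ms.append((M,Ro.from_quat(e)))
  # e = B*M*T with B=Rz(b), T const : scan b in multiples
  for b in np.arange(0,360,45):
    B=Ro.from_euler('z',b,degrees=True)
    T=[(B*M).inv()*E for M,E in Ms]
    res.append(((T[0].inv()*T[1]).magnitude(),sg,b,T[0].as_rotvec()))
res.sort(key=lambda x:x[0])
for x in res[:10]: print(x)
E
```

```text
([np.float64(-0.2557521010333293), np.float64(0.46849528805724616), np.float64(-0.23563339020932483), np.float64(1.744361202350083), np.float64(0.13103206200840298), np.float64(0.944683002709054), np.float64(0.5552542352325378)], [np.float64(0.5019774153056883), np.float64(0.16619640261768284), np.float64(0.3184559172939439)], [np.float64(0.23362711393591037), np.float64(0.9723261860957717), np.float64(-0.0003862830080182809), np.float64(-0.00010125149605264785)])
{'R': array([[ 0.4589,  0.8885, -0.002 ],
       [ 0.8496, -0.4382,  0.2934],
       [ 0.2598, -0.1363, -0.956 ]]), 't': array([-0.3746, -0.4199,  0.3579])}
(0.00012405795225847437, (-1, -1, -1, -1, -1, -1, -1), np.int64(180), array([-0.0001,  0.    , -1.5709]))
(0.0001240579522584744, (-1, 1, -1, 1, -1, 1, -1), np.int64(0), array([-0.    , -0.0001,  1.5707]))
(0.00032948455408114854, (-1, -1, -1, -1, -1, -1, -1), np.int64(225), array([ 0.0006,  0.0007, -0.7855]))
(0.0003294845540811698, (-1, 1, -1, 1, -1, 1, -1), np.int64(45), array([-0.0009,  0.0008,  2.3561]))
(0.0004244828181087053, (-1, 1, -1, 1, -1, 1, -1), np.int64(315), array([ 0.0006, -0.0008,  0.7853]))
(0.0004244828181087218, (-1, -1, -1, -1, -1, -1, -1), np.int64(135), array([-0.001 , -0.0008, -2.3563]))
(0.0006364881840046827, (-1, -1, -1, -1, -1, -1, -1), np.int64(270), array([ 0.0013,  0.0012, -0.0001]))
(0.0006364881840046861, (-1, 1, -1, 1, -1, 1, -1), np.int64(90), array([-0.0019,  0.002 ,  3.1415]))
(0.0007116256688681523, (-1, -1, -1, -1, -1, -1, -1), np.int64(90), array([0.0022, 0.0018, 3.1415]))
(0.0007116256688681555, (-1, 1, -1, 1, -1, 1, -1), np.int64(270), array([ 0.0012, -0.0014, -0.0001]))
```

View pics/w1.png

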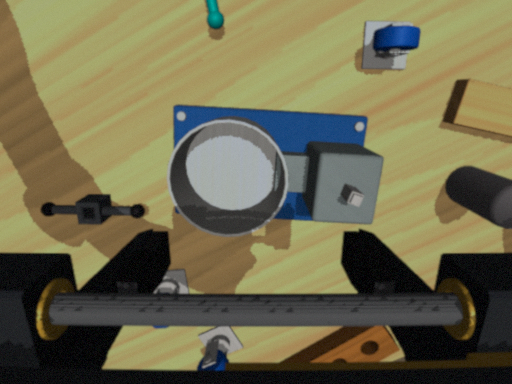

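The wrist picture shows the tub rim around (229,177), the shaft at (352,196) and the dark handle at (93,209) with its ball ends at (48,209) and (137,210). The joint order and signs fit the poses, so I'll fit the link lengths and look for a leaned grasp and pour that the arm can reach.

```bash
cat > kin.py <<'E'
import numpy as np
from scipy.optimize import least_squares
from scipy.spatial.transform import Rotation as Ro
lo=np.array([-3.01,-.46,-1.47,.13,-1,.04,-2.66]);hi=np.array([3.01,2.08,1.51,2.56,4.14,2.09,2.66])
def dirs(q):
    Z=np.array([0,0,1.]);a=Ro.from_euler('ZY',[-q[0],q[1]]);b=a*Ro.from_euler('ZY',[-q[2],q[3]]);c=b*Ro.from_euler('ZYZ',[-q[4],q[5],-q[6]+np.pi/2])
    return np.c_[Z,a.apply(Z),b.apply(Z),c.apply(Z)],c
L=np.array([0,0,0,0.])
def fk(q):
    D,c=dirs(q); return D@L,c
def ik(p,R,q0,w=.03):
    f=lambda q:np.r_[(fk(q)[0]-p)*10,(R.inv()*fk(q)[1]).as_rotvec()*3,w*(q-q0)]
    s=least_squares(f,np.clip(q0,lo+.03,hi-.03),bounds=(lo+.02,hi-.02),max_nfev=40); e=f(s.x)[:6]
    return s.x,np.abs(e).max()
import json
S=json.load(open('S.json'))
A=np.vstack([dirs(q)[0] for q,_,_ in S]); L[:]=np.linalg.lstsq(A,np.hstack([p for _,p,_ in S]),rcond=None)[0]
E
cat > plan.py <<'E'
from kin import *
np.set_printoptions(precision=2,suppress=True)
print(L,np.abs(A@L-np.hstack([p for _,p,_ in S])).max())
C=np.array([.625,-.303,0]);T=np.array([.512,.12,0]);sh=T+.14*np.array([.49,.87,0])
q0=np.array(S[1][0]);out=[]
al=np.radians(35)
def pour(R,Rf,psi,tilt):  # cup pose when tilted: c axis, keep lip point fixed
    h=np.array([np.cos(psi),np.sin(psi),0]);c=Ro.from_rotvec(np.cross([0,0,1],h)*tilt).apply([0,0,1.]);return h,c
for phi in np.radians([180,155,130,200,90,-90,0]):
  t=np.array([np.cos(phi)*np.sin(al),np.sin(phi)*np.sin(al),-np.cos(al)])
  for sy in(1,-1):
    y=sy*np.array([-np.sin(phi),np.cos(phi),0]);R=Ro.from_matrix(np.c_[np.cross(y,t),y,t])
    g=np.array([0,0,.057]);q1,e=ik(C+g+.019*t,R,q0,.01)
    if e>.02: continue
    for psi in np.radians(np.arange(0,360,30)):
      for rho in np.radians(np.arange(-180,180,30)):
        q=q1;ok=True;worst=0;Q=[]
        for tilt in np.radians([0,30,60,90,112]):
          h,c=pour(None,None,psi,tilt)
          Rc=Ro.from_rotvec(np.cross([0,0,1],h)*tilt)*Ro.from_euler('z',rho)
          tt=(Rc*R).apply([0,0,1]);gp=T+[0,0,.20]+ -.02*h
          q,e=ik(gp+.019*tt,Rc*R,q,.01);Q.append(q)
          back=gp-tt*.1
          if e>.03 or back[2]<.16 or np.hypot(*(gp-tt*.12-sh)[:2])<.16 and (gp-tt*.12)[2]<.22: ok=False;break
        if ok: 
          m=min((q-lo).min() if 0 else np.minimum(q-lo,hi-q).min() for q in Q); out.append((m,np.degrees(phi),sy,np.degrees(psi),np.degrees(rho),np.round(q1,2),np.round(Q[0],2),np.round(Q[-1],2),np.round(tt,2)))
out.sort(key=lambda o:-o[0]); print(len(out))
for o in out[:14]: print(*o)
E
time python3 plan.py
```

```text
[43.09  0.79  0.24 43.32] 0.017074572500264507
0
real	0m3.209s
user	0m3.288s
sys	0m0.210s
```

>>> move_arm([
  [[1,-46,-46,0,0,0,-9],[1,-92,-92,0,0,0,-18],[1,-138,-138,0,0,0,-27],[1,-184,-184,0,0,0,-27],[1,-230,-231,0,0,0,-27],[1,-230,-231,0,0,0,-27],[1,-230,-231,0,0,0,-27]],
])

```text
clock: 2.2
tool_pos: [0.6029, -0.14, 0.3181]
eef_rot: [-0.003, 1.0, 0.001, -0.0]
contact_force: [-0.5, -0.4, 0.4]
opening: 1.002
finger_force: 0.0
```

```bash
cat > rec.py <<'E'
import json
from plant import r
S=json.load(open('S.json')); s=r.get_state(); S.append((list(map(float,s['q'])),list(map(float,s['tool_pos'])),list(map(float,s['eef_rot'])))); json.dump(S,open('S.json','w'))
print([round(x,3) for x in s['q']],[round(x,4) for x in s['tool_pos']],[round(float(x),4) for x in s['eef_rot']])
E
python3 rec.py
```

```text
[np.float64(0.342), np.float64(0.613), np.float64(-0.341), np.float64(1.473), np.float64(0.216), np.float64(1.094), np.float64(1.536)] [np.float64(0.6029), np.float64(-0.14), np.float64(0.3181)] [-0.0027, 1.0, 0.0008, -0.0004]
```

>>> move_arm([
  [[1,0,-30,0,0,10,0],[1,0,-60,0,0,20,0],[1,0,-90,0,0,30,0],[1,0,-120,0,0,35,0],[1,0,-120,0,0,35,0],[1,0,-120,0,0,35,0]],
])

```text
clock: 2.95
tool_pos: [0.6041, -0.2584, 0.3191]
eef_rot: [-0.004, 0.954, 0.0, -0.3]
contact_force: [-0.3, -0.0, 0.5]
opening: 1.002
finger_force: 0.0
```

```bash
python3 rec.py
```

```text
[np.float64(0.309), np.float64(1.049), np.float64(-0.2), np.float64(0.638), np.float64(0.3), np.float64(2.062), np.float64(1.795)] [np.float64(0.6041), np.float64(-0.2584), np.float64(0.3191)] [-0.0043, 0.9539, 0.0, -0.3]
```

>>> move_arm([
  [[1,0,0,0,-10,0,0],[1,0,0,0,-20,0,0],[1,0,0,0,-30,0,0],[1,0,0,0,-30,0,0],[1,0,0,0,-30,0,0]],
])

```text
clock: 3.58
tool_pos: [0.5919, -0.2512, 0.3205]
eef_rot: [0.08, 0.935, 0.239, -0.25]
contact_force: [-0.4, -0.2, -0.2]
opening: 0.999
finger_force: 0.0
```

```bash
python3 rec.py; python3 - <<'E'
import json,numpy as np
from kin import *
np.set_printoptions(precision=4,suppress=True)
print(L,(A@L-np.hstack([p for _,p,_ in S])).reshape(-1,3))
# generic: offsets in each joint frame, min-norm
B=[]
for q,p,e in S:
    M=Ro.identity();row=[np.eye(3)[:,2:]]
    for i,a in enumerate('ZYZYZYZ'):
        M=M*Ro.from_euler(a,(-1 if a=='Z' else 1)*q[i]); row.append(M.as_matrix())
    B.append(np.hstack(row))
B=np.vstack(B);P=np.hstack([p for _,p,_ in S])
x=np.linalg.solve(B.T@B+1e-5*np.eye(B.shape[1]),B.T@P); print(x[0],x[1:].reshape(-1,3),np.abs(B@x-P).max())
E
```

```text
[np.float64(0.573), np.float64(1.094), np.float64(-0.5), np.float64(0.612), np.float64(0.037), np.float64(2.088), np.float64(1.599)] [np.float64(0.5919), np.float64(-0.2512), np.float64(0.3205)] [0.08, 0.9349, 0.2387, -0.2501]
[0.3076 0.6342 0.2992 0.3607] [[-0.0292  0.0231  0.0123]
 [-0.0177  0.0313  0.0188]
 [ 0.0057  0.0291  0.0101]
 [ 0.0054  0.034  -0.023 ]
 [ 0.0125  0.035  -0.0183]]
0.16306558710644398 [[ 0.0086 -0.0105  0.1631]
 [-0.0252 -0.0105  0.2816]
 [ 0.0255 -0.0117  0.2816]
 [-0.0161 -0.0117  0.1679]
 [ 0.006  -0.0009  0.1679]
 [ 0.0066 -0.0009  0.1595]
 [ 0.0016 -0.0005  0.1595]] 0.00012818521720514564
```

```bash
cat > p2.py <<'E'
import re
k=open('kin.py').read()
i=k.index('L=np.array'); j=k.index('def ik'); e=k.index('import json')
k=k[:i]+'''def rowof(q):
    M=Ro.identity();row=[np.eye(3)[:,2:]]
    for i,a in enumerate('ZYZYZYZ'):
        M=M*Ro.from_euler(a,(-1 if a=='Z' else 1)*q[i]); row.append(M.as_matrix())
    return np.hstack(row),M*Ro.from_euler('z',np.pi/2)
import json
S=json.load(open('S.json'));B=np.vstack([rowof(q)[0] for q,_,_ in S]);P=np.hstack([p for _,p,_ in S])
X=np.linalg.solve(B.T@B+1e-5*np.eye(22),B.T@P)
def fk(q):
    b,M=rowof(q); return b@X,M
'''+k[j:e]
open('kin.py','w').write(k)
E
python3 p2.py; sed -i 's/^print(L.*$//; s/q0=np.array(S\[1\]\[0\])/q0=np.array(S[2][0])/' plan.py
sed -i "s/if e>.02: continue/print(np.degrees(phi),sy,q1,e)\n    if e>.02: continue/" plan.py
time timeout 500 python3 plan.py
```

```text
real	8m20.022s
user	8m12.677s
sys	0m0.144s
```

```bash
cat > fast.py <<'E'
import json,numpy as np
from scipy.optimize import least_squares
from scipy.spatial.transform import Rotation as Ro
lo=np.array([-3.01,-.46,-1.47,.13,-1,.04,-2.66]);hi=np.array([3.01,2.08,1.51,2.56,4.14,2.09,2.66])
def mats(q):
    M=np.eye(3);o=[]
    for i in range(7):
        c,s=np.cos(q[i]),np.sin(q[i])
        M=M@(np.array([[c,s,0],[-s,c,0],[0,0,1]]) if i%2==0 else np.array([[c,0,s],[0,1,0],[-s,0,c]]));o.append(M)
    return o
S=json.load(open('S.json'));row=lambda q:np.hstack([np.eye(3)[:,2:]]+mats(q))
B=np.vstack([row(q) for q,_,_ in S]);X=np.linalg.solve(B.T@B+1e-5*np.eye(22),B.T@np.hstack([p for _,p,_ in S]))
O=X[1:].reshape(7,3);Z9=np.array([[0,-1,0],[1,0,0],[0,0,1.]])
def fk(q):
    m=mats(q); return X[0]*np.array([0,0,1])+sum(a@b for a,b in zip(m,O)),m[-1]@Z9
def ik(p,R,q0,w=.01):
    def f(q):
        x,M=fk(q); return np.r_[(x-p)*10,((M-R)*2).ravel(),w*(q-q0)]
    s=least_squares(f,np.clip(q0,lo+.05,hi-.05),bounds=(lo+.04,hi-.04),max_nfev=25,ftol=1e-5,xtol=1e-5);x,M=fk(s.x)
    return s.x,np.linalg.norm(x-p)+.1*np.linalg.norm(M-R)
def graspR(phi,al,sy):
    t=np.array([np.cos(phi)*np.sin(al),np.sin(phi)*np.sin(al),-np.cos(al)]);y=sy*np.array([-np.sin(phi),np.cos(phi),0]);return np.c_[np.cross(y,t),y,t]
def cupR(psi,tilt,rho):
    return (Ro.from_rotvec(tilt*np.array([-np.sin(psi),np.cos(psi),0]))*Ro.from_euler('z',rho)).as_matrix()
E
cat > plan.py <<'E'
from fast import *
import time
np.set_printoptions(precision=2,suppress=True);t0=time.time()
C=np.array([.625,-.303,.057]);T=np.array([.512,.12,.19]);out=[];rad=np.radians
qs=np.array(S[2][0])
for al in rad([0,20,35]):
 for phi in rad([90,135,180,225,270,315,0,45]):
  R=graspR(phi,al,1);q1,e=min((ik(C+.019*R[:,2],R,q0) for q0 in (qs,qs+[0,0,0,0,0,0,-3.])),key=lambda z:z[1])
  if e>.01: continue
  print(np.degrees([al,phi]),q1,round(e,4),flush=True)
  if time.time()-t0>100: break
  for psi in rad([60,90,120,150,180]):
   for d in rad([0,]):
    rho=psi-phi+d   # lean aligned with pour direction -> hand above the mouth
    for kk in (0,):
     Rf=cupR(psi,rad(112),rho)@R;h=np.array([np.cos(psi),np.sin(psi),0])
     q0=q1.copy();q0[0]-=.7;q0[4]=1.6;q0[5]=1.4
     best=min((ik(T-.02*h+.019*Rf[:,2],Rf,q0+[0,0,0,0,0,0,x]) for x in(0,-1.5,1.5)),key=lambda z:z[1])
     if best[1]<.01: out.append((np.minimum(best[0]-lo,hi-best[0]).min(),*np.degrees([al,phi,psi]),best[0],Rf[:,2]))
  
out.sort(key=lambda o:-o[0])
for o in out[:20]: print(*o)
E
timeout 150 python3 -u plan.py
```

```text
[ 0. 90.] [ 0.25  1.04  0.29  1.49 -0.41  0.67 -2.41] 0.0001
[  0. 135.] [ 0.4   1.02 -0.02  1.47  0.02  0.65 -1.99] 0.0
[  0. 180.] [ 0.5   1.03 -0.23  1.46  0.32  0.68 -1.44] 0.0
[  0. 225.] [ 0.22  1.06  0.35  1.48 -0.49  0.69 -0.  ] 0.0
[  0. 270.] [ 0.67  1.09 -0.6   1.47  0.74  0.82 -0.2 ] 0.0
[  0. 315.] [ 0.41  1.02 -0.05  1.47  0.08  0.65  1.11] 0.0
[0. 0.] [ 0.51  1.03 -0.27  1.47  0.36  0.69  1.66] 0.0
[ 0. 45.] [ 0.63  1.06 -0.51  1.47  0.65  0.78  2.22] 0.0
[20. 90.] [ 0.5   1.11  0.04  1.28 -0.41  0.97 -2.35] 0.0001
[ 20. 135.] [ 0.49  1.18 -0.14  1.06  0.01  1.23 -1.94] 0.0
[ 20. 180.] [ 0.41  1.18 -0.2   1.08  0.3   1.25 -1.41] 0.0
[ 20. 225.] [ 0.37  1.11 -0.25  1.32  0.62  1.03 -0.96] 0.0
[ 20. 270.] [ 0.39  1.02 -0.3   1.62  1.02  0.72 -0.62] 0.0
[ 20. 315.] [ 0.44  0.97 -0.24  1.84  1.5   0.35 -0.32] 0.0
[20.  0.] [ 0.73  1.01 -0.52  1.81  1.36  0.28  0.77] 0.0
[20. 45.] [ 0.45  1.03  0.18  1.59 -0.91  0.64 -2.62] 0.0
[35. 90.] [ 0.65  1.22 -0.13  1.1  -0.41  1.21 -2.34] 0.0
[ 35. 135.] [ 0.52  1.36 -0.21  0.67 -0.    1.69 -1.94] 0.0
[ 35. 180.] [ 0.35  1.35 -0.16
[... 1792 characters left out ...]
[-0.9   1.55  0.08  2.29  1.48  1.89  0.82] [ 0.8  -0.46  0.37]
0.18896376063953646 20.0 90.0 119.99999999999999 [-0.64  1.26 -0.35  2.02  1.28  1.9   1.37] [ 0.5  -0.87  0.03]
0.18864549844089384 35.0 225.0 90.0 [-0.47  1.18 -0.48  1.66  0.98  1.9   1.59] [-0.   -0.97 -0.22]
0.1762268074378155 20.0 135.0 119.99999999999999 [-0.63  1.26 -0.37  2.02  1.28  1.91  1.37] [ 0.5  -0.87  0.03]
0.17051676798673365 0.0 315.0 150.0 [-0.88  1.55  0.06  2.29  1.48  1.92  0.82] [ 0.8  -0.46  0.37]
0.16755390129477532 0.0 315.0 119.99999999999999 [-0.8   1.43 -0.04  1.93  1.2   1.92  1.34] [ 0.46 -0.8   0.37]
0.1664372518069217 0.0 315.0 90.0 [-0.81  1.45  0.17  1.55  0.85  1.92  1.8 ] [ 0.   -0.93  0.37]
```

```bash
cat > go.py <<'E'
from fast import *
from plant import r
import sys
np.set_printoptions(precision=3,suppress=True)
def rel(p,R):  # from present pose, tool axes, mm & deg
    s=r.get_state();R0=Ro.from_quat(s['eef_rot']);return np.round(R0.inv().apply(np.array(p)-s['tool_pos'])*1000,1),np.round((R0.inv()*Ro.from_matrix(R)).as_rotvec(degrees=True),1)
E
cat > path.py <<'E'
from go import *
rad=np.radians
q=np.array(r.get_state()['q']);al,phi=rad(30),rad(120);R=graspR(phi,al,1)
C=np.array([.625,-.303,.057]);T=np.array([.512,.12]);h=np.array([np.cos(phi),np.sin(phi),0])
W=[('pre',C+[0,0,.1],R),('grasp',C,R),('lift',C+[0,0,.15],R),('mid',np.array([.55,-.08,.21]),R)]
for tl in (0,20,40,60,80,100,112):
    W.append((f'tilt{tl}',np.r_[T,.19]-.02*h,cupR(phi,rad(tl),0)@R))
for n,g,M in W:
    p=g+.019*M[:,2];q,e=ik(p,M,q,.02);print(n,p,q,round(e,4),np.minimum(q-lo,hi-q).min().round(2))
print(*rel(C+[0,0,.1]+.019*R[:,2],R))
E
python3 path.py
```

```text
pre [ 0.62  -0.295  0.141] [ 0.993  1.274 -1.43   1.701  1.203  1.276  2.62 ] 0.1629 0.04
grasp [ 0.62  -0.295  0.041] [ 1.     1.434 -1.43   1.722  1.356  1.282  2.62 ] 0.1532 0.04
lift [ 0.62  -0.295  0.191] [ 0.985  1.197 -1.43   1.673  1.127  1.288  2.62 ] 0.1701 0.04
mid [ 0.545 -0.072  0.194] [ 0.825  1.159 -1.43   1.823  0.894  1.178  2.62 ] 0.0836 0.04
tilt0 [0.517 0.111 0.174] [ 0.609  1.203 -1.43   1.828  0.813  1.075  2.62 ] 0.0166 0.04
tilt20 [0.52  0.106 0.171] [ 0.482  1.046 -1.33   1.898  0.974  1.092  2.459] 0.0 0.14
tilt40 [0.524 0.1   0.171] [ 0.274  0.933 -1.193  2.001  1.173  1.169  2.158] 0.0 0.28
tilt60 [0.527 0.094 0.174] [ 0.022  0.918 -1.041  2.073  1.31   1.364  1.877] 0.0 0.43
tilt80 [0.529 0.09  0.178] [-0.223  0.989 -0.873  2.103  1.359  1.604  1.652] 0.0 0.46
tilt100 [0.531 0.087 0.184] [-0.417  1.118 -0.694  2.085  1.349  1.83   1.479] 0.0 0.26
tilt112 [0.531 0.086 0.187] [-0.501  1.21  -0.586  2.053  1.326  1.95   1.396] 0.0 0.14
[-116.8 -103.5  103.5] [  15.1   -3.5 -131.2]
```

```bash
sed -i 's/R=graspR(phi,al,1)/R=graspR(phi,al,-1)/' path.py; python3 path.py
```

```text
pre [ 0.62  -0.295  0.141] [ 0.585  1.159 -0.271  0.871 -0.051  1.56   0.955] 0.0 0.53
grasp [ 0.62  -0.295  0.041] [ 0.586  1.271 -0.266  0.898 -0.032  1.426  0.983] 0.0 0.66
lift [ 0.62  -0.295  0.191] [ 0.583  1.113 -0.272  0.83  -0.06   1.643  0.939] 0.0 0.45
mid [ 0.545 -0.072  0.194] [ 0.432  0.852 -0.332  1.535 -0.164  1.133  0.784] 0.0 0.84
tilt0 [0.517 0.111 0.174] [ 0.193  0.815 -0.381  1.75  -0.267  0.854  0.618] 0.0 0.73
tilt20 [0.52  0.106 0.171] [-0.089  0.69  -0.159  1.873 -0.109  0.641  0.398] 0.0 0.6
tilt40 [0.524 0.1   0.171] [-0.525  0.666  0.225  1.99   0.075  0.469  0.108] 0.0 0.43
tilt60 [0.527 0.094 0.174] [-0.938  0.796  0.593  2.083  0.324  0.36  -0.281] 0.0001 0.32
tilt80 [0.529 0.09  0.178] [-1.21   1.053  0.846  2.128  0.503  0.327 -0.616] 0.0 0.29
tilt100 [0.531 0.087 0.184] [-1.361  1.362  0.999  2.118  0.521  0.372 -0.786] 0.0 0.33
tilt112 [0.531 0.086 0.187] [-1.411  1.543  1.051  2.087  0.51   0.443 -0.855] 0.0 0.4
[-116.8 -103.5  103.5] [ -2.9 -12.4  48. ]
```

>>> move_arm([
  [[1,-20,-17,17,-0.5,-2,8],[1,-40,-35,35,-1,-4,16],[1,-60,-52,52,-1.5,-6,24],[1,-80,-70,70,-2,-8,32],[1,-100,-88,88,-2.5,-10,40],[1,-117,-103.5,103.5,-2.9,-12.4,48],[1,-117,-103.5,103.5,-2.9,-12.4,48],[1,-117,-103.5,103.5,-2.9,-12.4,48]],
])

```text
clock: 4.58
tool_pos: [0.6199, -0.295, 0.1388]
eef_rot: [0.483, 0.837, 0.126, -0.225]
contact_force: [0.2, 1.1, 0.5]
opening: 0.996
finger_force: 0.0
```

```bash
python3 - <<'E'
from h import *
import runpy
im,ci=snap('wrist','w2.png')
from go import rel,graspR
R=graspR(np.radians(120),np.radians(30),-1);C=np.array([.625,-.303,.057])
print(rel(C+[0,0,.1]+.019*R[:,2],R),rel(C+.019*R[:,2],R),r.get_state()['q'])
# predicted rim & foot in wrist view
for z in(.08,0):print([np.round(proj(ci,[.625+.032*np.cos(a),-.303+.032*np.sin(a),z])) for a in np.arange(0,6.3,1.57)])
E
```

```text
(array([ 1.1,  0.4, -1.3]), array([-0.3,  0.1, -0.1])) (array([-48.8,   1. ,  85.4]), array([-0.3,  0.1, -0.1])) [ 0.59   1.164 -0.287  0.86  -0.031  1.568  0.946]
[array([298., 290.]), array([280., 225.]), array([218., 242.]), array([233., 308.]), array([298., 290.])]
[array([287., 283.]), array([274., 235.]), array([228., 247.]), array([240., 296.]), array([287., 283.])]
```

View pics/w2.png

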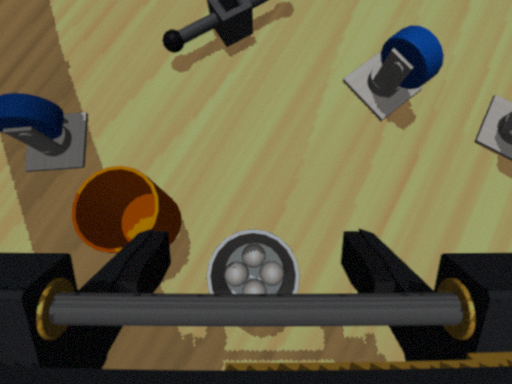

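```bash
python3 - <<'E'
from h import *
from go import rel,graspR
import cv2
ci=r.camera_info('wrist')
c=onz(ci,253.5,275,.08); print(c, onz(ci,208,275,.08)-onz(ci,299,275,.08))
t=r.camera_info('top')
print(tri((t,365,156),(ci,253.5,275)))
R=graspR(np.radians(120),np.radians(30),-1);C=np.r_[c[:2],.057]
print(rel(C+.019*R[:,2],R))
E
```

```text
[ 0.626 -0.31   0.08 ] [-0.054 -0.031  0.   ]
(array([ 0.627, -0.31 ,  0.062]), [array([0.1, 0.2]), array([ 0.9, -0. ])])
(array([-54.4,  -1.7,  82.2]), array([-0.3,  0.1, -0.1]))
```

The wrist view shows the steel cup with its balls. The rim centre is near (253,275), midway between the fingers at (170) and (343), and the orange cup is clear to the left at (115,210). I'll descend and grip.

>>> move_arm([
  [[1,-13,0,21,0,0,0],[1,-26,0,42,0,0,0],[1,-39,-0.5,63,0,0,0],[1,-52,-0.5,83,0,0,0],[1,-52,-0.5,83,0,0,0],[1,-52,-0.5,83,0,0,0],[0.5,-52,-0.5,83,0,0,0],[0.5,-52,-0.5,83,0,0,0],[0.5,-52,-0.5,83,0,0,0],[0.5,-52,-0.5,83,0,0,0]],
], newtons=30)

```text
clock: 5.88
tool_pos: [0.6202, -0.2996, 0.04]
eef_rot: [0.484, 0.836, 0.127, -0.225]
contact_force: [-0.8, -0.7, 3.0]
opening: 0.714
finger_force: 28.6
```

```bash
python3 - <<'E'
from h import *
s=r.get_state();print({k:s[k] for k in('tool_pos','eef_rot','opening','finger_force','contact_force','q')})
R=Ro.from_quat(s['eef_rot']);print('grasp pt',s['tool_pos']-.019*R.apply([0,0,1]),'up in tool',R.inv().apply([0,0,1]))
E
```

```text
{'tool_pos': array([ 0.62016269, -0.29960979,  0.03996095]), 'eef_rot': array([ 0.48418739,  0.83585971,  0.1267624 , -0.22546044]), 'opening': 0.7137622332481909, 'finger_force': 28.607393398415297, 'contact_force': array([-0.80788444, -0.65959011,  2.99782075]), 'q': array([ 0.59281488,  1.28252648, -0.2821535 ,  0.86262619, -0.01090622,
        1.45435942,  0.97325619])}
grasp pt [ 0.6249916  -0.30778437  0.05641871] up in tool [ 0.4996601  -0.00641903 -0.86619777]
```

```bash
python3 - <<'E'
from h import *
from go import rel,graspR
ci=r.camera_info('wrist');ci1=dict(ci);ci1['R']=np.array([[.4589,.8885,-.002],[.8496,-.4382,.2934],[.2598,-.1363,-.956]]);ci1['t']=np.array([-.3746,-.4199,.3579])
t=r.camera_info('top');sd=r.camera_info('side')
print('tub',onz(ci1,229,177,.105),tri((ci1,229,177),(t,225.3,192.5)),'shaft',tri((ci1,352,195),(t,184.3,167.3)),'hub',tri((ci1,93,209),(t,296.2,205.3)))
R=Ro.from_quat(r.get_state()['eef_rot']).as_matrix();h=np.array([-.5,.866,0])
T=np.array([.512,.12,.0])
print('lift',rel(np.array(r.get_state()['tool_pos'])+[0,0,.155],R))
print('tub',rel(T-.035*h+[0,0,.195]+.019*R[:,2],R))
E
```

```text
tub [0.506 0.126 0.105] (array([0.511, 0.122, 0.084]), [array([0.8, 0.5]), array([0.2, 0.4])]) shaft (array([0.584, 0.243, 0.124]), [array([-0.5,  0.1]), array([-0.2, -0. ])]) hub (array([ 0.473, -0.098,  0.02 ]), [array([0.8, 1. ]), array([0.1, 0.6])])
lift (array([  77.4,   -1. , -134.3]), array([ 0., -0., -0.]))
tub (array([409.3, 114.7,  75.2]), array([ 0., -0., -0.]))
```

>>> move_arm([
  [[0.5,10,0,-17,0,0,0],[0.5,30,-0.4,-52,0,0,0],[0.5,55,-0.7,-95,0,0,0],[0.5,77,-1,-134,0,0,0],[0.5,77,-1,-134,0,0,0]],
])

```text
clock: 6.5
tool_pos: [0.6223, -0.3007, 0.1985]
eef_rot: [0.484, 0.837, 0.127, -0.221]
contact_force: [0.4, 0.1, -4.7]
opening: 0.714
finger_force: 29.2
```

>>> move_arm([
  [[0.5,17,6,10,0,0,0],[0.5,50,17,31,0,0,0],[0.5,92,32,58,0,0,0],[0.5,135,47,85,0,0,0],[0.5,178,62,112,0,0,0],[0.5,221,77,139,0,0,0],[0.5,264,92,166,0,0,0],[0.5,300,105,189,0,0,0],[0.5,325,113,205,0,0,0],[0.5,332,116,209,0,0,0]],
])

```text
clock: 7.75
tool_pos: [0.5228, 0.0999, 0.1774]
eef_rot: [0.483, 0.836, 0.126, -0.228]
contact_force: [1.1, -0.6, -3.6]
opening: 0.711
finger_force: 29.2
```

>>> move_arm([
  [[0.5,0,0,0,0,0,0],[0.5,0,0,0,0,-3,0],[0.5,-2,0,0,0,-8,0],[0.5,-4,0,-0.5,0,-14,0],[0.5,-6,0,-1,0,-20,0],[0.5,-9,0,-2,0,-27,0],[0.5,-11,0,-3,0,-34,0],[0.5,-12,0,-4,0,-40,0],[0.5,-12,0,-4,0,-40,0]],
])

```text
clock: 8.88
tool_pos: [0.5299, 0.0905, 0.1757]
eef_rot: [0.496, 0.864, -0.046, 0.073]
contact_force: [-0.1, -0.2, -5.6]
opening: 0.713
finger_force: 29.5
```

```bash
python3 - <<'E'
from h import *
s=r.get_state();R=Ro.from_quat(s['eef_rot']).as_matrix();g=s['tool_pos']-.019*R[:,2]
print(s['q'].round(2),g.round(4),R.round(2),s['opening'],s['contact_force'])
a,_=snap('side','s3.png');b,_=snap('top','t3.png')
cv2.imwrite('pics/c3.png',np.hstack([cv2.resize(a[60:260,120:370],(400,320)),cv2.resize(b[110:270,140:340],(400,320))])[:,:,::-1])
E
```

```text
[-0.44  0.66  0.13  1.95  0.18  0.51  0.03] [0.5284 0.0934 0.1944] [[-0.5   0.86  0.08]
 [ 0.85  0.5  -0.15]
 [-0.17 -0.01 -0.99]] 0.7133983059652196 [-0.08644474 -0.21760223 -5.5680311 ]
```

View pics/c3.png

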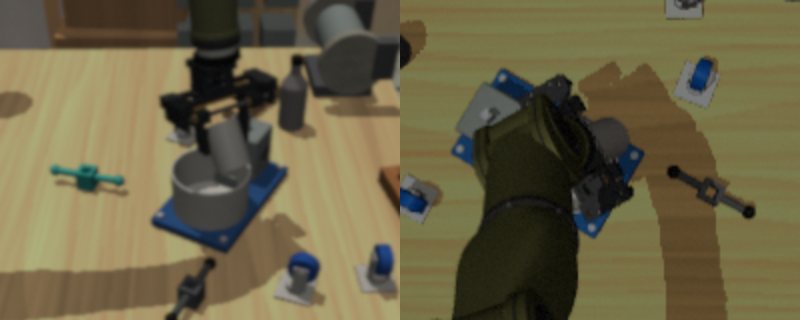

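Side crop (210,150): the cup is tilted 40° over the tub, with the hand above its mouth and clear of the housing. I'll keep tilting slowly.

>>> move_arm([
  [[0.5,-1,0,0,0,-3,0],[0.5,-3,0,0,0,-8,0],[0.5,-4,0,-0.5,0,-13,0],[0.5,-6,0,-1,0,-18,0],[0.5,-7,0,-1.5,0,-23,0],[0.5,-9,0,-2,0,-28,0],[0.5,-10,0,-3,0,-33,0],[0.5,-12,0,-4,0,-38,0],[0.5,-13,0,-5,0,-43,0],[0.5,-14,0,-6,0,-48,0]],
])

```text
clock: 10.22
tool_pos: [0.5387, 0.0757, 0.1822]
eef_rot: [0.437, 0.758, -0.245, 0.417]
contact_force: [-0.6, -1.7, -4.5]
opening: 0.714
finger_force: 29.8
```

>>> move_arm([
  [[0.5,-1,0,-1,0,-5,0],[0.5,-3,0,0,0,-10,0],[0.5,-4,0,-0.5,0,-15,0],[0.5,-6,0,-1,0,-20,0],[0.5,-8,0,-1.5,0,-26,0],[0.5,-8,0,-1.5,0,-26,0],[0.5,-8,0,-1.5,0,-26,0],[0.5,-8,0,-1.5,0,-26,0]],
])

```text
clock: 11.22
tool_pos: [0.5392, 0.0728, 0.1926]
eef_rot: [0.372, 0.644, -0.337, 0.577]
contact_force: [0.5, 0.2, -1.2]
opening: 0.716
finger_force: 29.4
```

```bash
python3 - <<'E'
from h import *
s=r.get_state();R=Ro.from_quat(s['eef_rot']).as_matrix();g=s['tool_pos']-.019*R[:,2]
print(s['q'].round(2),g.round(4),R.round(2),s['opening'],s['contact_force'])
a,_=snap('side','s4.png');b,_=snap('top','t4.png')
cv2.imwrite('pics/c4.png',np.hstack([cv2.resize(a[60:260,120:370],(400,320)),cv2.resize(b[110:270,140:340],(400,320))])[:,:,::-1])
E
```

```text
[-1.39  1.58  1.1   2.01  0.43  0.48 -0.74] [0.5298 0.0892 0.1946] [[-0.06  0.87  0.49]
 [ 0.09  0.5  -0.86]
 [-0.99 -0.   -0.11]] 0.7155945124660653 [ 0.52073211  0.18754909 -1.24270172]
```

View pics/c4.png

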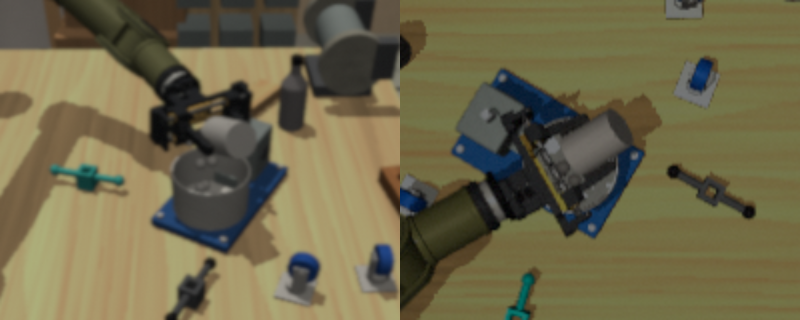

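The top crop shows balls in the tub, and the cup looks empty and tilted past horizontal. The load reading dropped by about 4 N. I'll turn the cup back upright.

>>> move_arm([
  [[0.5,3,0,0,0,10,0],[0.5,6.5,0,-1,0,20,0],[0.5,9.5,0,-2.5,0,30,0],[0.5,12,0,-4.4,0,40,0],[0.5,14.6,0,-6.8,0,50,0],[0.5,16.5,0,-9.5,0,60,0],[0.5,17.9,0,-12.5,0,70,0],[0.5,18.7,0,-15.7,0,80,0],[0.5,19,0,-19,0,90,0],[0.5,18.7,0,-22.3,0,100,0]],
])

```text
clock: 12.58
tool_pos: [0.5263, 0.0921, 0.1766]
eef_rot: [0.497, 0.856, 0.068, -0.124]
contact_force: [-0.1, -1.0, -3.6]
opening: 0.708
finger_force: 29.3
```

>>> move_arm([
  [[0.5,0,0,-5,0,10,0],[0.5,0,0,-10,0,14,0],[0.5,0,0,-10,0,14,0],[0.5,0,0,-10,0,14,0]],
])

```text
clock: 13.08
tool_pos: [0.5273, 0.0923, 0.1849]
eef_rot: [0.484, 0.836, 0.126, -0.226]
contact_force: [-0.7, 0.3, -1.5]
opening: 0.713
finger_force: 29.2
```

```bash
python3 - <<'E'
from h import *
from go import rel
s=r.get_state();print(s['q'].round(2),s['tool_pos'],s['eef_rot'],s['opening'],s['contact_force'])
R=Ro.from_quat([0.48418739,0.83585971,0.1267624,-0.22546044]).as_matrix()
g=np.array([0.62016269,-0.29960979,0.03996095])
print('above',rel(g+[0,0,.14],R),'mid',rel(np.array([.60,-.2,.19]),R))
E
```

```text
[ 0.25  0.83 -0.45  1.68 -0.18  0.93  0.55] [0.527 0.092 0.185] [ 0.484  0.836  0.126 -0.226] 0.7133778139711959 [-0.738  0.349 -1.487]
above (array([-337.3, -115.7, -187.3]), array([-0.1,  0.1,  0. ])) mid (array([-248.7,  -83.4, -148.2]), array([-0.1,  0.1,  0. ]))
```

Upright again, the load is 1.5 N, which matches the 0.16 kg cup alone, so it is empty. I'll carry it back to its place.

>>> move_arm([
  [[0.5,-20,-7,-11,0,0,0],[0.5,-65,-22,-36,0,0,0],[0.5,-115,-39,-64,0,0,0],[0.5,-165,-57,-92,0,0,0],[0.5,-215,-74,-119,0,0,0],[0.5,-265,-91,-147,0,0,0],[0.5,-310,-106,-172,0,0,0],[0.5,-337,-115.7,-187,0,0,0],[0.5,-337,-115.7,-187,0,0,0],[0.5,-337,-115.7,-187,0,0,0]],
])

```text
clock: 14.32
tool_pos: [0.6202, -0.2985, 0.179]
eef_rot: [0.484, 0.836, 0.127, -0.226]
contact_force: [1.2, 0.8, -2.5]
opening: 0.709
finger_force: 29.2
```

```bash
python3 - <<'E'
from h import *
from go import rel
s=r.get_state();print(s['q'].round(2),s['tool_pos'],s['eef_rot'],s['opening'],s['contact_force'])
R=Ro.from_quat([0.48418739,0.83585971,0.1267624,-0.22546044]).as_matrix()
g=np.array([0.62016269,-0.29960979,0.03996095])
print('place',rel(g,R))
a,_=snap('top','t5.png')
cv2.imwrite('pics/c5.png',cv2.resize(cv2.convertScaleAbs(a[130:240,150:350],alpha=1.5),(800,440),interpolation=cv2.INTER_CUBIC)[:,:,::-1])
E
```

```text
[ 0.6   1.13 -0.34  0.82 -0.    1.65  0.91] [ 0.62  -0.299  0.179] [ 0.484  0.836  0.127 -0.226] 0.7090824870189973 [ 1.18   0.822 -2.508]
place (array([-70.5,   0.4, 119.9]), array([-0.1, -0.1,  0.1]))
```

View pics/c5.png

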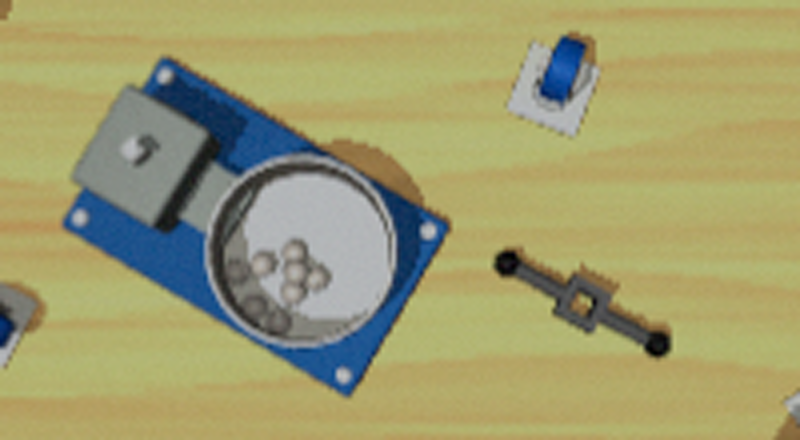

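All eight balls are in the tub, at crop (295,250), (263,263), (296,270), (316,277), (293,292), (237,268), (257,306) and (277,320). I'll set the cup down.

>>> move_arm([
  [[0.5,-20,0,34,0,0,0],[0.5,-40,0,68,0,0,0],[0.5,-55,0.2,93,0,0,0],[0.5,-64,0.4,109,0,0,0],[0.5,-69,0.4,117,0,0,0],[0.5,-71,0.4,120.5,0,0,0],[0.5,-71,0.4,120.5,0,0,0],[0.5,-71,0.4,120.5,0,0,0]],
])

```text
clock: 15.38
tool_pos: [0.6212, -0.3013, 0.04]
eef_rot: [0.484, 0.836, 0.127, -0.225]
contact_force: [0.2, 0.5, -1.1]
opening: 0.71
finger_force: 29.1
```

>>> move_arm([
  [[0.75,0,0,0,0,0,0],[0.85,0,0,0,0,0,0],[1,0,0,0,0,0,0],[1,0,0,0,0,0,0],[1,0,0,0,0,0,0],[1,15,0,-26,0,0,0],[1,40,0,-69,0,0,0],[1,65,0,-113,0,0,0],[1,90,0,-156,0,0,0],[1,100,0,-173,0,0,0]],
])

```text
clock: 16.62
tool_pos: [0.6231, -0.3007, 0.2448]
eef_rot: [0.484, 0.837, 0.127, -0.222]
contact_force: [0.4, -0.6, -0.6]
opening: 1.001
finger_force: 0.0
```

```bash
python3 - <<'E'
from h import *
from go import rel
s=r.get_state();print(s['q'].round(2),s['tool_pos'],s['eef_rot'],s['opening'],s['contact_force'])
a,ct=snap('top','t6.png');b,cs=snap('side','s6.png')
# handle measure: dark bar, top view; hub px
c0=np.array([150,130.]);f=4
for n,p in(('e1',(507,263)),('e2',(656,343)),('hub',(583,304))):
    u=c0+np.array(p)/f; print(n,u,onz(ct,*(u-.4),.026 if n!='hub' else .04))
u=c0+np.array([137,147])/f;print('shaft',u,onz(ct,*u,.149))
cv2.imwrite('pics/c6.png',np.vstack([cv2.resize(b[210:330,220:345],(500,480)),])[:,:,::-1])
E
```

```text
[ 0.6   1.08 -0.34  0.74 -0.02  1.76  0.89] [ 0.623 -0.301  0.245] [ 0.484  0.837  0.127 -0.222] 1.000578130334516 [ 0.354 -0.632 -0.601]
e1 [276.75 195.75] [ 0.506 -0.035  0.026]
e2 [314.   215.75] [ 0.443 -0.152  0.026]
hub [295.75 206.  ] [ 0.474 -0.093  0.04 ]
shaft [184.25 166.75] [0.583 0.238 0.149]
```

View pics/c6.png

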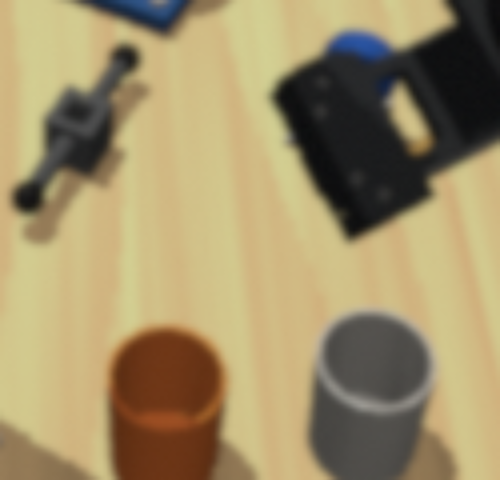

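Side crop: the steel cup stands upright and empty at (375,390), and the dark handle is undisturbed at (78,115). Next I'll plan a hover next to the handle. I'll use the same relative geometry over the shaft later, so that camera bias cancels.

```bash
cat > hov.py <<'E'
from h import *
from go import rel
np.set_printoptions(precision=4,suppress=True)
def downR(az):  # tool down, tool x along azimuth az
    x=np.array([np.cos(az),np.sin(az),0]);z=np.array([0,0,-1.]);return np.c_[x,np.cross(z,x),z]
E
python3 - <<'E'
from hov import *
s=r.get_state();ci=r.camera_info('wrist');Rt=Ro.from_quat(s['eef_rot']).as_matrix()
R=np.array(ci['R']);c=-R.T@np.array(ci['t']);print('cam in tool',Rt.T@(c-s['tool_pos']),'\n',Rt.T@R.T,ci['fx'],ci['k1'])
Rd=downR(np.radians(61.7));hub=np.array([.4745,-.0935,.04])
for back,up in((.06,.12),(.07,.10),(.05,.10),(.08,.12)):
    p=hub-back*Rd[:,0]+[0,0,up]
    # predicted pixel
    X=np.array([back,0,up]);ct=Rt.T@(c-s['tool_pos']);cc=(R@Rt)@(X-ct);ss=cc[:2]/cc[2];ss=ss*(1+ci['k1']*(ss@ss));print(back,up,ss*ci['fx']+[ci['cx'],ci['cy']],cc[2])
p=hub-.07*Rd[:,0]+[0,0,.12]
print(rel(p,Rd),p)
import fast
q,e=fast.ik(p,Rd,s['q']);print(q,e)
E
```

```text
cam in tool [ 0.0756 -0.0007 -0.1462] 
 [[-0.0001 -0.9567 -0.2912]
 [ 1.     -0.0003  0.0004]
 [-0.0005 -0.2912  0.9567]] 317.20807420606167 -0.03375724231047393
0.06 0.12 [256.056  113.0291] 0.2591598680358569
0.07 0.1 [256.1311 100.985 ] 0.2371145120589312
0.05 0.1 [256.1168 127.9387] 0.24293909504711886
0.08 0.12 [256.0678  87.5195] 0.2533352850476692
(array([147. , -84.4, 179.3]), array([-15.3, -27. ,  56.8])) [ 0.4413 -0.1551  0.16  ]
[ 0.1548  0.6238  0.1358  2.1334 -0.2064  0.3963 -0.0379] 6.02074757141534e-05
```

```bash
python3 - <<'E'
from hov import *
Rd=downR(np.radians(61.7));hub=np.array([.4745,-.0935,.04]);p=hub-.06*Rd[:,0]+[0,0,.06]
print(rel(p,Rd),p)
E
```

```text
(array([121.8, -75.7, 234. ]), array([-15.3, -27. ,  56.8])) [ 0.4461 -0.1463  0.1   ]
```

>>> move_arm([
  [[1,15,-9,29,-2,-3.4,7],[1,30,-19,58,-4,-6.8,14],[1,45,-28,87,-6,-10,21.5],[1,61,-38,117,-7.7,-13.5,28.4],[1,76,-47,146,-9.6,-17,35.5],[1,91,-57,175,-11.5,-20.3,42.6],[1,107,-66,205,-13.4,-23.6,49.7],[1,121.8,-75.7,234,-15.3,-27,56.8],[1,121.8,-75.7,234,-15.3,-27,56.8],[1,121.8,-75.7,234,-15.3,-27,56.8]],
])

```text
clock: 17.98
tool_pos: [0.4442, -0.146, 0.0973]
eef_rot: [0.858, 0.513, -0.002, -0.003]
contact_force: [-0.1, 1.4, 0.6]
opening: 0.999
finger_force: 0.0
```

```bash
cat > meas.py <<'E'
from hov import *
def bar(im):  # dark handle: low brightness & low saturation pixels in upper part of the wrist picture
    v=im.max(2).astype(int);sat=v-im.min(2)
    m=((v<75)&(sat<22)).astype(np.uint8);m[228:]=0
    n,lab,st,ce=cv2.connectedComponentsWithStats(m)
    return m,lab,st,ce
E
python3 - <<'E'
from meas import *
im,ci=snap('wrist','w7.png');s=r.get_state();print(s['tool_pos'],s['q'].round(2),s['opening'])
m,lab,st,ce=bar(im)
for i in range(1,len(st)):
    if st[i,4]>60: print(st[i],ce[i])
hsv=im[40:220,180:330]
cv2.imwrite('pics/c7.png',np.hstack([cv2.resize(im[0:260,130:390],(520,520),interpolation=cv2.INTER_CUBIC),cv2.resize(np.dstack([m*255]*3)[0:260,130:390],(260,520))])[:,:,::-1])
print(proj(ci,[.4745,-.0935,.04]))
E
```

```text
[ 0.4447 -0.1467  0.0975] [ 0.19  0.75  0.06  2.15 -0.17  0.25 -0.1 ] 1.002563697413636
[ 241    0   34   94 1755] [257.6849  38.2462]
[241 105  34  34 630] [257.1841 123.7444]
[ 243  148   28   80 1448] [256.8785 191.741 ]
[259.6633 116.7613]
```

```bash
python3 - <<'E'
import cv2,numpy as np
im=cv2.imread('pics/w7.png')[:,:,::-1].astype(int)
v=im.max(2);sat=v-im.min(2)
for y in range(2,232,6): print(y,' '.join('%3d%s'%(v[y,x],'*' if sat[y,x]>45 else ' ') for x in range(210,308,6)))
E
```

```text
2 170* 171* 170* 166* 169* 155*  22   28   33   20   19  167* 169* 173* 167* 168* 169*
8 177* 170* 172* 169* 173*  92   19   27   31   21    9  132* 168* 172* 169* 170* 170*
14 175* 168* 167* 169* 168* 122*  13   17   27   11   16  120* 151* 169* 170* 170* 170*
20 175* 174* 172* 170* 171* 173*  13   18   15   19    8  125* 128* 171* 168* 171* 168*
26 174* 174* 171* 169* 170* 171* 126*  68   76   57  125* 126* 129* 169* 170* 168* 170*
32 174* 174* 173* 170* 169* 172* 128*  71   75   60  129* 127* 140* 172* 170* 172* 172*
38 170* 173* 177* 166* 168* 172* 127*  67   75   62  128* 129* 169* 170* 170* 168* 173*
44 173* 174* 173* 172* 171* 170* 123*  70   80   54  136* 137* 171* 171* 168* 168* 171*
50 173* 171* 175* 174* 170* 173* 123*  69   81   58  131* 134* 170* 170* 169* 170* 166*
56 173* 169* 173* 176* 171* 172* 150*  69   79   60  126* 142* 171* 171* 169* 169* 173*
62 171* 170* 169* 172* 174* 170* 151*  72   80   57  123* 134* 177* 171* 170* 171* 170*
68 171* 169* 170* 175* 172* 174* 150*  68   76   59  120* 127* 176* 171* 169* 169* 172*
74 176* 171* 172* 171* 171* 173* 152*  68   80
[... 1651 characters left out ...]
4* 123* 119* 123* 133* 128*  42   45   40  133* 127* 124* 130* 133* 129* 121*
194 172* 123* 122* 120* 120* 118* 128*  41   46   38  135* 130* 127* 128* 129* 129* 126*
200 170* 130* 125* 121* 119* 124* 119*  40   50   39  132* 135* 130* 124* 132* 130* 126*
206 171* 147* 123* 122* 119* 118*   5   16   36   14   92* 133* 136* 123* 123* 131* 129*
212 172* 130* 124* 120* 122* 119*  13   20   29    3   21  132* 135* 127* 126* 128* 129*
218 170* 140* 124* 122* 120* 123*   8   25   26   12   74  139* 132* 136* 123* 125* 131*
224 171* 158* 123* 124* 123* 119* 100*  13   22   11  140* 137* 131* 131* 128* 126* 128*
230 132* 127* 125* 127* 123* 121* 118* 116* 126* 136* 137* 135* 137* 131* 133* 125* 123*
```

```bash
cat >> meas.py <<'E'
def edge(a,lo,hi,th):  # subpixel outer extents where a<th in [lo,hi]
    idx=[i for i in range(lo,hi) if a[i]<th]
    if not idx: return None
    i,j=idx[0],idx[-1]
    return i-1+(a[i-1]-th)/(a[i-1]-a[i]), j+(th-a[j])/(a[j+1]-a[j])
E
python3 - <<'E'
from meas import *
im=cv2.imread('pics/w7.png')[:,:,::-1].astype(float);red=im[:,:,0]
s=r.get_state();ci=r.camera_info('wrist')
# rows -> left/right extents of hub top (left edge not shadowed; right edge shadow 120 vs 82)
L=[edge(red[y],222,262,105) for y in range(98,147)];Rr=[edge(red[y],262,300,102) for y in range(98,147)]
print('left',np.median([l[0] for l in L]),L[3][0],L[-4][0],'right',np.median([x[1] for x in Rr]),Rr[3][1],Rr[-4][1])
T=[edge(red[:,x],85,160,105) for x in range(236,244)];print('rows left part',np.median(T,0))
T2=[edge(red[:,x],85,160,105) for x in range(275,283)];print('rows right part',np.median(T2,0))
for y0,y1 in((30,90),(152,180)):
    A=[edge(red[y],238,280,95) for y in range(y0,y1)];print('arm',np.median(A,0),np.median(np.mean(A,1)))
E
```

```text
left 230.8095238095238 230.38709677419354 231.07692307692307 right 284.0833333333333 284.72222222222223 283.5263157894737
rows left part [ 94.3675 147.9272]
rows right part [ 93.6921 147.9936]
arm [246.8843 268.5   ] 257.6719376138434
arm [247.2183 267.2296] 257.20823344451395meas.py:11: RuntimeWarning: divide by zero encountered in scalar divide
  return i-1+(a[i-1]-th)/(a[i-1]-a[i]), j+(th-a[j])/(a[j+1]-a[j])
```

```bash
python3 - <<'E'
from meas import *
ci=r.camera_info('wrist');t=r.camera_info('top');sd=r.camera_info('side');s=r.get_state()
h=onz(ci,257.45,121,.04);print(h,tri((ci,257.45,121),(t,295.6,205.6)),tri((ci,257.45,121),(sd,219.6+.4+78/4,210+110/4)))
Rt=Ro.from_quat(s['eef_rot']).as_matrix();print(s['tool_pos'],'hub in tool',Rt.T@(h-s['tool_pos']))
print('rel',rel(np.r_[h[:2],.008],downR(np.radians(61.7))))
E
```

```text
[ 0.4727 -0.0959  0.04  ] (array([ 0.4733, -0.0943,  0.0478]), [array([-0.5, -1.8]), array([0.3, 0.1])]) (array([ 0.4731, -0.0958,  0.0419]), [array([ 0.5, -0.2]), array([-0.1, -0. ])])
[ 0.4447 -0.1467  0.0975] hub in tool [0.058  0.0008 0.0575]
rel (array([58. ,  1. , 89.5]), array([-0.3,  0. , -0. ]))
```

>>> move_arm([
  [[1,29,0.5,0,-0.3,0,0],[1,58,1,10,-0.3,0,0],[1,58,1,40,-0.3,0,0],[1,58,1,70,-0.3,0,0],[1,58,1,89,-0.3,0,0],[1,58,1,89,-0.3,0,0]],
], newtons=30)

```text
clock: 18.77
tool_pos: [0.4722, -0.0961, 0.0078]
eef_rot: [0.859, 0.512, -0.0, -0.001]
contact_force: [0.3, 0.7, -0.5]
opening: 0.997
finger_force: 0.0
```

>>> move_arm([
  [[0.2,0,0,0,0,0,0],[0.2,0,0,0,0,0,0],[0.2,0,0,0,0,0,0],[0.2,0,0,0,0,0,0],[0.2,0,0,0,0,0,0],[0.2,0,0,0,0,0,0],[0.2,0,0,0,0,0,0]],
])

```text
clock: 19.65
tool_pos: [0.4722, -0.0948, 0.0088]
eef_rot: [0.858, 0.513, 0.0, -0.0]
contact_force: [-0.5, -0.4, 0.8]
opening: 0.382
finger_force: 30.0
```

```bash
python3 - <<'E'
from hov import *
s=r.get_state();print(s['tool_pos'],s['eef_rot'],s['opening']*88,s['finger_force'],s['contact_force'],s['q'].round(2))
# hover for the shaft, same geometry: tip 57.5mm above shaft top(.149) 
Rd=downR(np.radians(61.7));sh=np.array([.583,.239,.149]);p=sh-.058*Rd[:,0]+[0,0,.0575];print(p,rel(p,Rd))
E
```

```text
[ 0.4722 -0.0948  0.0088] [ 0.8584  0.513   0.     -0.    ] 33.65277957938503 29.999877636437304 [-0.4747 -0.3879  0.7837] [ 0.09  0.94  0.02  2.13 -0.22  0.07 -0.17]
[0.5555 0.1879 0.2065] (array([ 288.5,  -60.6, -197.7]), array([-0., -0.,  0.]))
```

>>> move_arm([
  [[0.2,0,0,-20,0,0,0],[0.2,0,0,-65,0,0,0],[0.2,0,0,-115,0,0,0],[0.2,0,0,-165,0,0,0],[0.2,20,-5,-197,0,0,0],[0.2,65,-20,-197,0,0,0],[0.2,115,-38,-197,0,0,0],[0.2,165,-55,-197,0,0,0],[0.2,215,-72,-197,0,0,0],[0.2,260,-87,-197,0,0,0]],
])

```text
clock: 20.9
tool_pos: [0.5178, 0.1774, 0.2052]
eef_rot: [0.858, 0.513, -0.001, -0.0]
contact_force: [0.9, -0.3, -2.5]
opening: 0.384
finger_force: 30.0
```

>>> move_arm([
  [[0.2,30,-10,0,0,0,0],[0.2,41,-13.6,0,0,0,0],[0.2,41,-13.6,0,0,0,0],[0.2,41,-13.6,0,0,0,0]],
])

```text
clock: 21.4
tool_pos: [0.5259, 0.2154, 0.2057]
eef_rot: [0.859, 0.512, -0.001, 0.0]
contact_force: [-1.0, -1.2, -1.7]
opening: 0.387
finger_force: 30.0
```

```bash
python3 - <<'E'
from meas import *
import pickle
im,ci=snap('wrist','w8.png');s=r.get_state();print(s['tool_pos'],s['eef_rot'],s['opening']*88,s['q'].round(2),s['contact_force'])
pickle.dump((ci,s),open('w8.pkl','wb'))
u=proj(ci,[.583,.239,.149]);print(u)
x0,y0=(u-[42,42]).astype(int)
v=im.max(2).astype(int)
for y in range(y0,y0+84,4): print(y,' '.join('%3d'%v[y,x] for x in range(x0,x0+84,4)))
print(x0)
E
```

```text
[0.526  0.2155 0.2058] [ 0.8592  0.5117 -0.0007  0.0003] 33.65312115848338 [-0.62  0.67  0.26  1.79 -0.24  0.72 -0.73] [ 0.2797  0.3789 -2.2936]
[317.2899 137.066 ]
95 135 173 177 174 174 174 172 169 168 165 167 168 171 168 168 169 168 165 161 165 166
99  21 161 174 174 173 171 171 169 165 168 172 167 169 168 163 164 163 164 163 161 166
103  12  51 171 172 172 167 150 165 138 170 172 167 167 166 166 165 166 164 165 162 166
107  24  16 166 172 153 110 107 107 109 127 170 169 168 166 167 164 163 162 164 166 164
111  19  16 142 168 107 106 107 106 107 108 145 169 167 165 164 164 163 164 164 169 165
115  16  13 116 161 105 108 104 105 108 107 111 165 166 166 163 162 162 165 165 167 165
119  24  17 138 134 107 106  61  80  99 106 110 165 165 162 163 164 165 164 165 167 163
123   6  11 157 115 107  99  59 105 142 119  99 151 164 161 162 166 168 168 167 166 162
127  19  48 167 165 108  72  55 140 197 220 220 215 175 153 165 167 169 167 163 163 157
131  13 150 166 170 124  58  72 119 211 224 223 223 175 132 168 167 166 164 161 166 154
135 115 166 168 164 147  59 125 168 226 226 224 222 110 1
[... 214 characters left out ...]
 168 168 168 127 105 103 103 107 173 204 168 166 162 166 165 163 167 165 165 125
151 167 166 170 168 133 105 107 102 105 135 167 167 169 167 164 166 169 164 167 164 133
155 167 166 166 165 159 104 102 107 103 152 164 166 167 166 166 165 168 166 164 157 123
159 167 168 168 168 138 104 102 108 108 154 166 167 164 166 164 165 168 166 164 155 111
163 167 168 169 165 125 105 104 105 105 166 168 165 166 167 169 165 167 162 167 152  97
167 159 164 166 159 115 107 103 107 103 165 164 164 169 167 164 166 166 163 165 147 105
171 104 103 105 104 105 103 104 107 110 158 166 166 167 164 167 169 163 168 162 142 104
175  78  79  79  79  84  83  85  91  93 108 129 140 135 121 129 140 151 120 102  97 103
275
```

```bash
cat >> meas.py <<'E'
def nose(im,u,ci,z=.149,w=28):
    x0,y0=np.round(u).astype(int)-w
    c=cv2.resize(im[y0:y0+2*w,x0:x0+2*w].max(2),None,fx=8,fy=8,interpolation=cv2.INTER_CUBIC)
    m=(c>195).astype(np.uint8);cs,_=cv2.findContours(m,cv2.RETR_EXTERNAL,cv2.CHAIN_APPROX_NONE);k=max(cs,key=cv2.contourArea)
    rc=cv2.minAreaRect(k);M=cv2.moments(k);f=lambda p:(np.array(p)+.5)/8-.5+[x0,y0]
    B=np.array([onz(ci,*f(p),z) for p in cv2.boxPoints(rc)]);d=B[1]-B[0];e=B[2]-B[1]
    return f((M['m10']/M['m00'],M['m01']/M['m00'])),f(rc[0]),np.linalg.norm(d)*1e3,np.linalg.norm(e)*1e3,np.degrees(np.arctan2(d[1],d[0]))%90,np.degrees(np.arctan2(e[1],e[0]))%90
E
python3 - <<'E'
from meas import *
import pickle
ci,s=pickle.load(open('w8.pkl','rb'));im=cv2.imread('pics/w8.png')[:,:,::-1]
n=nose(im,(317,137),ci);print(n,onz(ci,*n[0],.149),onz(ci,*n[1],.149))
E
```

```text
(array([312.8335, 135.4592]), array([312.1931, 135.1348]), np.float64(13.529209913623095), np.float64(10.696344624314538), np.float64(43.60026159690736), np.float64(42.273825135579045)) [0.5809 0.2413 0.149 ] [0.5807 0.2417 0.149 ]
```

>>> move_arm([
  [[0.2,0,20,0,0,0,0],[0.2,0,50,0,0,0,0],[0.2,0,80,0,0,0,0],[0.2,0,80,0,0,0,0],[0.2,0,80,0,0,0,0]],
])

```text
clock: 22.08
tool_pos: [0.5956, 0.1794, 0.2055]
eef_rot: [0.859, 0.512, -0.001, -0.001]
contact_force: [-0.5, -0.0, -2.5]
opening: 0.381
finger_force: 30.0
```

```bash
python3 - <<'E'
from meas import *
import pickle
im,ci=snap('wrist','w9.png');s=r.get_state();print(s['tool_pos'],s['eef_rot'])
pickle.dump((ci,s),open('w9.pkl','wb'))
c8,s8=pickle.load(open('w8.pkl','rb'));i8=cv2.imread('pics/w8.png')[:,:,::-1]
a=nose(i8,(317,137),c8);h8=onz(c8,*a[0],.149)
b=nose(im,proj(ci,h8),ci);print(b,onz(ci,*b[0],.149),onz(ci,*b[1],.149))
print(tri((c8,*a[0]),(ci,*b[0])),tri((c8,*a[1]),(ci,*b[1])))
# held handle: front ball / arm centre columns in both pictures
for I in(i8,im):
    v=I.max(2).astype(float); print([ (y,edge(v[y],238,278,95)) for y in (60,90,120,150,180)])
E
```

```text
[0.5954 0.1801 0.2055] [ 0.8584  0.513  -0.0008 -0.0007]
(array([187.3033, 137.9292]), array([189.2119, 136.7925]), np.float64(13.915972216885791), np.float64(13.917750035274565), np.float64(41.01999144493663), np.float64(44.52197624011919)) [0.5794 0.2422 0.149 ] [0.5808 0.2422 0.149 ]
(array([0.5805, 0.2422, 0.1535]), [array([ 0., -0.]), array([0., 0.])]) (array([0.5808, 0.242 , 0.1493]), [array([ 0. , -0.4]), array([0. , 0.4])])
[(60, None), (90, (np.float64(243.71428571428572), np.float64(266.77777777777777))), (120, (np.float64(250.8), np.float64(inf))), (150, (np.float64(238.80851063829786), np.float64(271.9268292682927))), (180, (np.float64(239.2941176470588), np.float64(272.8)))]
[(60, None), (90, (np.float64(243.5185185185185), np.float64(267.76190476190476))), (120, (np.float64(251.8), np.float64(266.14285714285717))), (150, (np.float64(238.7391304347826), np.float64(272.962962962963))), (180, (np.float64(240.25), np.float64(272.7826086956522)))]meas.py:11: RuntimeWarning: divide by zero encountered in scalar divide
  return i-1+(a[i-1]-th)/(a[i-1]-a[i]), j+(th-a[j])/(a[j+1]-a[j])
```

```bash
python3 - <<'E'
import cv2,numpy as np
a=cv2.imread('pics/w8.png')[112:162,285:335];b=cv2.imread('pics/w9.png')[112:162,165:215]
cv2.imwrite('pics/c9.png',np.hstack([cv2.resize(x,(400,400),interpolation=cv2.INTER_CUBIC) for x in(a,b)]))
E
```

```text
(no output)
```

View pics/c9.png

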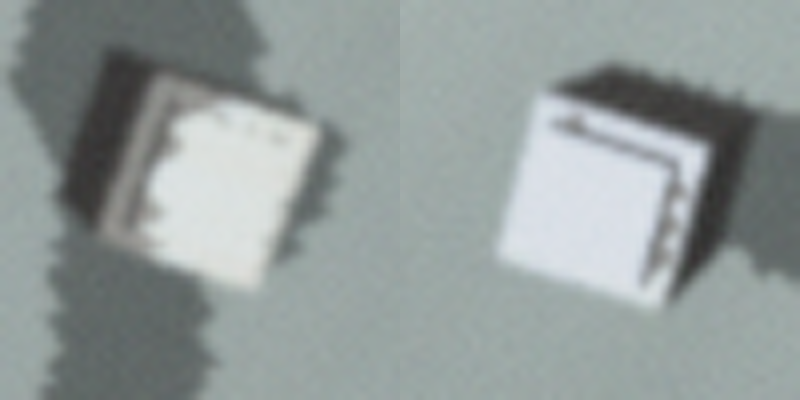

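The last view shows both close-ups of the shaft. The shoulder square's corners in the left half are (155,72), (320,125), (258,292), (100,238). In the right half, offset by 400, they are (140,92), (310,145), (265,308), (100,258). I'll work out the centre, height and yaw from these.

```bash
python3 - <<'E'
from meas import *
import pickle
c8,_=pickle.load(open('w8.pkl','rb'));c9,_=pickle.load(open('w9.pkl','rb'))
P8=np.array([(155,72),(320,125),(258,292),(100,238)])/8-.44+[285,112];P9=np.array([(140,92),(310,145),(265,308),(100,258)])/8-.44+[165,112]
for ci,P in((c8,P8),(c9,P9)):
    W=np.array([onz(ci,*p,.145) for p in P]);d=np.roll(W,-1,0)-W
    print(W.mean(0),np.linalg.norm(d,axis=1)*1e3,np.degrees(np.arctan2(d[:,1],d[:,0]))%90)
print([tri((c8,*a),(c9,*b))[0] for a,b in zip(P8,P9)],np.mean([tri((c8,*a),(c9,*b))[0] for a,b in zip(P8,P9)],0))
E
```

```text
[0.5803 0.2418 0.145 ] [14.1303 14.2207 13.8731 13.8807] [44.3956 44.0705 42.9877 45.1417]
[0.5803 0.2419 0.145 ] [14.1491 13.9511 13.9586 14.0003] [44.1583 43.5991 44.3629 44.3812]
[array([0.5804, 0.2518, 0.145 ]), array([0.5903, 0.2417, 0.145 ]), array([0.5801, 0.2319, 0.1451]), array([0.5706, 0.242 , 0.1456])] [0.5803 0.2419 0.1452]
```

```bash
cat >> meas.py <<'E'
def avg(n=4):
    P=[];Q=[]
    for _ in range(n):
        r.snapshot('top');s=r.get_state();P.append(s['tool_pos']);Q.append(s['eef_rot'])
    return np.mean(P,0),Ro.from_quat(Q).mean(),np.std(P,0)
def rel2(p,R,n=4):
    a,Q,sd=avg(n);return a,sd,np.round(Q.inv().apply(np.array(p)-a)*1e3,2),np.round((Q.inv()*Ro.from_matrix(R)).as_rotvec(degrees=True),2)
E
python3 - <<'E'
from meas import *
Rd=downR(np.radians(44.1));print(rel2([.5807,.2422,.168],Rd));print(r.get_state()['q'].round(2))
print(rel2([.5807,.2422,.2055],Rd,2))
E
```

```text
(array([0.5956, 0.1806, 0.2057]), array([0.0002, 0.0001, 0.    ]), array([ 47.24, -42.21,  37.74]), array([-0.08,  0.02, 17.68]))
[-0.51  0.74  0.25  1.62 -0.23  0.81 -0.65]
(array([0.5961, 0.1805, 0.2058]), array([0.0001, 0.0001, 0.    ]), array([ 47.11, -42.77,   0.3 ]), array([-0.04,  0.01, 17.67]))
```

>>> move_arm([
  [[0.2,15,-14,0,0,0,6],[0.2,32,-28,0,0,0,12],[0.2,47.2,-42.5,0,0,0,17.7],[0.2,47.2,-42.5,15,0,0,17.7],[0.2,47.2,-42.5,30,0,0,17.7],[0.2,47.2,-42.5,37.7,0,0,17.7],[0.2,47.2,-42.5,37.7,0,0,17.7],[0.2,47.2,-42.5,37.7,0,0,17.7]],
])

```text
clock: 23.42
tool_pos: [0.582, 0.2412, 0.1683]
eef_rot: [0.927, 0.375, 0.0, -0.0]
contact_force: [-0.0, -0.6, -2.3]
opening: 0.383
finger_force: 30.0
```

```bash
python3 - <<'E'
from meas import *
Rd=downR(np.radians(44.1));print(rel2([.5807,.2422,.1238],Rd,5));s=r.get_state();print(s['contact_force'],s['opening']*88)
E
```

```text
(array([0.5819, 0.2416, 0.1685]), array([0.0001, 0.0001, 0.    ]), array([-0.45, -1.23, 44.7 ]), array([ 0.  , -0.04, -0.09]))
[-0.203   0.8808 -2.5362] 33.67248642012922
```

>>> move_arm([
  [[0.2,-0.4,-1.2,0,0,0,0],[0.2,-0.4,-1.2,5,0,0,0],[0.2,-0.4,-1.2,10,0,0,0],[0.2,-0.4,-1.2,15,0,0,0],[0.2,-0.4,-1.2,20,0,0,0],[0.2,-0.4,-1.2,25,0,0,0],[0.2,-0.4,-1.2,25,0,0,0]],
])

```text
clock: 24.55
tool_pos: [0.58, 0.2422, 0.1425]
eef_rot: [0.927, 0.375, -0.001, -0.0]
contact_force: [0.1, -1.0, -2.5]
opening: 0.386
finger_force: 30.0
```

```bash
python3 - <<'E'
from meas import *
Rd=downR(np.radians(44.1));print(rel2([.5807,.2422,.1238],Rd,4));s=r.get_state();print(s['contact_force'],s['moment'],s['opening']*88)
E
```

```text
(array([0.5804, 0.2423, 0.1431]), array([0.0001, 0.    , 0.0002]), array([ 0.15,  0.23, 19.27]), array([-0.01,  0.  , -0.08]))
[ 0.1581  0.0758 -2.0187] [-0.0582  0.1017 -0.028 ] 33.873757995199455
```

The hub is about 11 mm past the shoulder with no contact force. I'll push it home.

>>> move_arm([
  [[0.2,0,0,6,0,0,0],[0.2,0,0,12,0,0,0],[0.2,0,0,16,0,0,0],[0.2,0,0,18,0,0,0],[0.2,0,0,19.5,0,0,0],[0.2,0,0,19.5,0,0,0],[0.2,0,0,19.5,0,0,0]],
])

```text
clock: 25.62
tool_pos: [0.5803, 0.2422, 0.1239]
eef_rot: [0.927, 0.375, -0.0, -0.0]
contact_force: [-1.0, -0.5, 2.4]
opening: 0.381
finger_force: 30.0
```

```bash
python3 - <<'E'
from meas import *
print(avg(3));s=r.get_state();print(s['contact_force'],s['moment'],s['opening']*88)
E
```

```text
(array([0.5803, 0.2422, 0.1239]), Rotation.from_matrix(array([[ 0.7191,  0.6949, -0.0003],
                            [ 0.6949, -0.7191,  0.0002],
                            [-0.0001, -0.0004, -1.    ]])), array([0., 0., 0.]))
[-1.3396  0.5753  3.0668] [-0.1625  0.4936  0.013 ] 33.729781766819904
```

>>> move_arm([
  [[0.5,0,0,0,0,0,0],[0.8,0,0,0,0,0,0],[1,0,0,0,0,0,0],[1,0,0,0,0,0,0],[1,0,0,0,0,0,0],[1,0,0,-15,0,0,0],[1,0,0,-55,0,0,0],[1,-30,0,-100,0,0,0],[1,-60,0,-120,0,0,0],[1,-60,0,-120,0,0,0]],
])

```text
clock: 27.02
tool_pos: [0.5374, 0.1989, 0.2465]
eef_rot: [0.928, 0.374, 0.002, -0.0]
contact_force: [0.7, -0.5, -0.3]
opening: 0.998
finger_force: 0.0
```

```bash
python3 - <<'E'
from meas import *
im,ci=snap('wrist','w10.png');s=r.get_state();print(s['tool_pos'],s['opening'],s['contact_force'])
u=proj(ci,[.5803,.2419,.155]);print(u,[proj(ci,[.5803+.017*1.414*np.cos(a),.2419+.017*1.414*np.sin(a),.155]).round(1) for a in np.radians([-.9,89.1,179.1,269.1])])
v=im.max(2).astype(int);x0,y0=(u-36).astype(int)
for y in range(y0,y0+74,4): print(y,' '.join('%3d'%v[y,x] for x in range(x0,x0+74,4)))
print(x0)
E
```

```text
[0.5376 0.2004 0.2452] 0.9981735365987789 [-0.1217  0.3016 -0.41  ]
[253.9863 113.534 ] [array([277.5,  89.2]), array([230.2,  89.5]), array([231.4, 136.9]), array([276.9, 136.7])]
77 125 138 149 152 152 148 148  64  79  88  73  51  95  93 145 145 141 145 146
81 152 151 150 152 149 149 149  65  80  89  72  48  92  96 140 144 143 145 147
85 153 152 154 150 149 150 151  72  80  88  69  49  94  91 139 145 145 150 144
89 153 151 153 148 144 143 142  64  81  89  71  58  95  90 134 139 144 144 146
93 151 153 154 138  96  95  97  91  98  90  94  93  91  95  89  93  91  95 102
97 150 153 151 139 100  94  95  94  96  96  95  96  92  98  90  91  96  95 112
101 150 151 149 139  96  96  65  69  69  69  72  72  69  92  90  93  92  92 106
105 149 150 148 141  95  92  56 135 168 197 199 194  64  92  93  91  94  92 128
109 151 149 150 141  95  95  53 129 205 205 203 172  67  88  94  95  92  90 144
113 150 151 150 141  94  96  49 115 207 202 204 170  61  92  92  94  91  94 139
117 150 145 146 141  93  91  52 114 204 204 205 167  68  94  91  91  92  89 136
121 149 151 149 141  94  93  52 149 190 193 195 190  69  90  94  91  87  91 126
125 150 149 150 144  89  96  57  36  35  36  35  36  69  93  94  95  92  90 140
129 147 148 146 141  97  91  89  89  85  86  86  91  86  94  94  92  93  93 140
133 150 150 147 142  95  94  95  90  89  92  96  92  94  90  91 130 140 136 141
137 146 147 145 146 107 102  97  89  87  93  90  89  95  91 101 142 143 145 145
141 139 147 145 147  91  89  90  68  81  75  74  51  90  92 122 102 144 147 139
145 134 146 145 145  89  86  89  57  71  81  61  48  89  90  91  87 128 108  85
149 118 145 145 143  91  91  89  56  46  52  52  45  82  71  66  82  88  88  87
217
```

The hub's top square lies where it should at 155 mm (columns 231–277, rows 90–137), with the bright shaft nose inside the bore. The handle is home and released, so I'm handing in.

```bash
python3 -c "
from plant import r
print(r.finish_job())"
```

```text
the job is handed in; nothing more can be done
None
```

The job is handed in at about 27 s of the 72 s limit, with no verdict returned: all eight balls are in the tub, the empty cup stands upright on the bench, and the handle is released fully home on the drive shaft.

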